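# Unhook a serving board from its keyhole stand and lay it on the kitchen scale

### The job

The small wooden serving board hangs by its keyhole slot on the headed stud of the sloping stand: slide it up the slope until the stud's head sits in the round wide end of the slot, then lift it off square to the slope without forcing it. Set it down gently, flat and centred on the square weighing plate of the kitchen scale (either way round) and let go, ready for weighing portions of chocolate. Do not drop the board or shove the scale, and leave the salt shaker, the glass bowl of chocolate curls and the green mug standing where they are.

Things in the scene. Friction and masses are not known exactly. Their poses are not given: they have to be found in the camera images.
- board: light wooden serving board, 140 long (x) x 58 wide (y) x 12 thick (z), ends rounded (16 mm corners), 0.11 to 0.22 kg. Origin: centre of its back face, the one against the stand. +x runs along it, up the slope as it hangs; +z points out of its front, away from the stand. Balance point about x = -4. Long edges free to grip across y. A keyhole goes right through it on the line y = 0.
- board_hole (a point): centre of the round wide end of the board's keyhole, at the back face: (12, 0, 0) in the board's frame, axes as the board's. The hole is 26 in diameter; from it a slot 10 wide runs toward the board's +x and ends round at x = 47. As hung, the stud is at that end, at about x = 43, so the board must go about 31 mm up the slope to bring the stud to the hole's centre.
- board_center (a point): centre of the board, half way through its thickness: board frame (0, 0, +6); axes as the board's
- stand: dark steel stand, fixed to the worktop. Origin: centre of the underside of its base, a slab 160 (x) x 110 (y) x 11 high; z vertical. A post carries a sloping bar 34 wide, 12 thick, 165 long; its upper face rises 35 degrees above level toward the stand's +x, from about 93 to 188 above the worktop, and so faces up and to -x, the robot's side.
- stud (a point): foot of the steel stud on the bar's sloping face, (35, 0, 165) in the stand's frame; axes as the stand's. The stud stands square out of the slope (along the board's +z): shank 7 in diameter, 14.5 long, then a round head 18 in diameter, 5 thick; 19.5 in all. 2.5 play under the head along the stud; with the head over the round hole, 4 play all round.
- scale: flat white kitchen scale, loose, 0.42 kg, 205 (x) x 150 (y) x 24 high, on small feet. Origin: centre of its underside, z up. Display and two buttons on the -x end; weighing plate, 138 x 138, 4 higher than the rest, reaches from x = -41 to +97, y = -69 to +69.
- plate_center (a point): centre of the top face of the weighing plate: (28, 0, 24) in the scale's frame; axes as the scale's. The plate is rigid.
- salt_shaker: glass salt shaker with grey cap, 44 in diameter, 90 high; origin: centre of its underside. Bystander.
- curl_bowl: small glass bowl of chocolate curls, 109 in diameter, 71 high; origin: centre of its underside. Bystander.
- mug: green mug, 86 in diameter, 96 high, handle to its -y side (118 over all); origin: on its underside, under the middle of cup and handle together. Bystander.
Mind the look-alikes: they are no part of the job. There is more than one size of the board; the one meant has the size given above.

How it is judged (in metres and radians):
On the way, in this order (a step that is already met when the one before it is completed fails the run):
1. the board is slid up the slope until the stud stands in the wide end of the keyhole (x of stud in the frame of board between 0.006 and 0.018 m), for 0.05 s.
2. the board is lifted off the stud, its back more than 30 mm above the foot of the stud, square to the board (z of stud in the frame of board below -0.03 m), for 0.1 s.
At the end, for the whole second after the job is handed in: the board lies flat (within 3.4 degrees) on the weighing plate, either face up and turned any way, its centre within 35 mm of the plate's centre, borne by the scale, let go and at rest (horizontal distance between board_center and plate_center below 0.035 m and z of board_center in the frame of plate_center between 0.002 and 0.01 m and angle between the z axis of board and the z axis of scale, either way round below 0.06 rad and contact force between board and scale above 0.4 N and contact force between board and the fingers below 0.1 N and linear speed of board below 0.02 m/s); the robot touches nothing.
It fails at once if the board is forced against the stand or its stud (over 50 N) (contact force between board and stand above 50 N).
It fails at once if the board is dropped or pressed hard on the scale (over 40 N) (contact force between board and scale above 40 N).
It fails at once if the board falls on the worktop (height (world z) of board_center below 0.02 m).
It fails at once if the scale is shoved more than 30 mm (distance of scale from where it was at the start of the episode above 0.03 m).
It fails at once if the salt shaker, the glass bowl or the mug is shifted more than 30 mm or tipped (distance of any of salt_shaker, curl_bowl, mug from where it was at the start of the episode above 0.03 m or angle between any of salt_shaker, curl_bowl, mug's own z axis and vertical above 0.4 rad).
It also fails if it takes over 45 s, if anything falls off the work surface, if the arm or the gripper's body presses on something with over 40 N, if the wrist force passes 120 N, or if a joint passes its speed limit or range.

### The arm

A 6-joint arm with a two-finger parallel gripper is mounted at the origin on a cart in front of the work surface, level with it; the furniture and walls round the work are solid. World frame = base frame: x ahead of the robot, y to its left, z up, the work surface at z = 0. Lengths are in mm, angles in rad, forces in N, time in s.
With the tool pointing down it reaches from about 350 to 875 mm from the base axis. Payload 4.2 kg.
Tool frame: the origin (TCP) lies between the finger pads; the fingertips stand 25 mm ahead of it and the grasp point (between the pads) lies 6 mm ahead of it; z points along the fingers, y is the line along which they close (so a half turn about z gives the same grasp; the last joint's range is limited). The gripper opens to 85 mm and grips with 20 to 120 N. Pads are 22 mm wide; open, the fingers measure 114 mm over their backs; the gripper's body (76 mm by 85 mm) begins 54 mm behind the grasp point. The pads swing forward as they close: fully open they stand 13 mm farther back than shut.
Start: joints at [-0.9, 0.385, 0.008, 0, -1.194, -0.259], TCP at [250.175, -572.723, 256.312] pointing down, gripper open.
Joint ranges: [-3.14, 3.14], [-1.21, 2.06], [-1.07, 1.41], [-3.16, 2.05], [-2.99, -0.16], [-3.1, 3.1]. Speed limits (rad/s): [2.79, 2.79, 3.14, 3.14, 3.14, 3.14].

### API

Orientations are given as a unit quaternion [x, y, z, w].
In Python, from bench import arm gives the robot as it stands.
- The arm moves only by the shell command python3 -m pendant 'ROWS'. ROWS is JSON, a list of rows, each a list of 7 numbers: the shift along the tool's x, y, z in m, then the turn, a rotation vector about the tool's x, y, z in degrees, then the finger opening in m, from 0 to 0.0854. In form: [[x, y, z, wx, wy, wz, fingers], ...]. A call has 1 to 12 rows; each row shifts and turns the commanded pose from where the row before left it, along the tool's axes as they then stand; what a row does not reach is not made up. A row lasts 1/10 s, in which the tool goes at most 50 mm and 8.59 degrees, less where a joint would pass 70% of its speed; a pose out of reach is approached as far as the arm can. A call is refused whole if a number of a shift passes 0.05 or a number of a turn 8.59, either way. A call with a gripper value outside its range is refused whole. The fingers move at their own pace and stop on an object; the grip force is fixed at half the most. Time passes only in rows, so rows that do not move let the fingers close. It gives the time, the measured TCP pose, the force, the opening and the grip force at its end, in the units of the state.
- arm.read_state(): the state, without advancing time (a new reading comes with each control period).
- arm.get_image(name): name is "scene" or "top"; returns a dict with "image" (384x512x3 uint8, red, green, blue), "fx", "fy", "cx", "cy" (pixels), "xyz" and "rotation" of the camera in the world. Camera axes: x right, y down, z forward; pixel columns grow to the right and rows downward; lengths in mm; the calibration is good to about 2 mm. A picture is of the moment at which its call begins. There is no depth.
- arm.job_done(): hands the job in; it is judged then, once.
The state is a dict: "clock": time; "joints": joint angles; "joint_vel": joint speeds; "joint_efforts": joint torques, N m; "position": TCP position; "ee_rot": TCP orientation; "contact_force": force on the tool from outside, world axes, zero at the start; "wrist_torque": the same for the moment, N m; "gripper_width": finger opening in mm; "grasp_force": force on a finger pad.
Only numpy, scipy, OpenCV 4.12 (cv2) and the standard library are available. Lean on these libraries where they do the work, as an engineer would, in place of code of your own. Each camera call takes 0.05 s, during which the arm holds its last target. There are 200 camera calls.

## Working session

There is one attempt and no reset: what is moved stays moved. The work goes in short steps, Python scripts to look and compute and a shell command to move; the robot and the scene stay as the last step left them, time stands still between calls to the robot, and variables do not carry over. Pictures are saved under pics/ and viewed, at most 10 in all, crops included, and the job is handed in when it is done.

```bash
mkdir -p pics; ls
cat > h.py <<'E'
import numpy as np,cv2,json
from bench import arm
def snap(n,f):
    d=arm.get_image(n); cv2.imwrite(f'pics/{f}.png',cv2.cvtColor(d['image'],cv2.COLOR_RGB2BGR))
    json.dump({k:(np.asarray(v).tolist()) for k,v in d.items() if k!='image'},open(f'pics/{f}.json','w')); return d
def cal(f): return json.load(open(f'pics/{f}.json'))
def ray(c,u,v):
    R=np.array(c['rotation'])
    if R.size==4:
        from scipy.spatial.transform import Rotation as Ro; R=Ro.from_quat(R).as_matrix()
    d=R@np.array([(u-c['cx'])/c['fx'],(v-c['cy'])/c['fy'],1]); return np.array(c['xyz']),d
def atz(c,u,v,z):
    o,d=ray(c,u,v); return o+d*(z-o[2])/d[2]
def proj(c,p):
    R=np.array(c['rotation'])
    if R.size==4:
        from scipy.spatial.transform import Rotation as Ro; R=Ro.from_quat(R).as_matrix()
    q=R.T@(np.array(p)-np.array(c['xyz'])); return [c['fx']*q[0]/q[2]+c['cx'],c['fy']*q[1]/q[2]+c['cy']]
E
python3 - <<'E'
from h import *
for n in('scene','top'):
    snap(n,n+'0'); print(cal(n+'0'))
a,b=cv2.imread('pics/scene0.png'),cv2.imread('pics/top0.png')
print(arm.read_state())
E
```

```text
pics
{'fx': 393.22030025646615, 'fy': 393.22030025646615, 'cx': 251.08906927785583, 'cy': 194.95046601922945, 'xyz': [-182.25628673276168, 842.0939641107886, 738.3182934891977], 'rotation': [-0.30815957765462365, 0.8112946918635459, -0.46286458463110247, 0.18054078195254156]}
{'fx': 405.2906195163579, 'fy': 405.2906195163579, 'cx': 259.28724756761756, 'cy': 185.93928163592557, 'xyz': [480.14773289689606, 32.831470031623496, 1558.510134950097], 'rotation': [-0.7052793924800719, 0.7084021477239795, -0.01648501648573509, 0.02180871097655847]}
{'clock': 0.1, 'joints': array([-9.00391092e-01,  3.85426516e-01,  6.72670108e-03, -4.40268777e-04,
       -1.19399963e+00, -2.58611715e-01]), 'joint_vel': array([-0.00045748, -0.00056142,  0.00410104,  0.00149309,  0.00064739,
        0.00070571]), 'joint_efforts': array([-7.94960433e-04, -3.93320239e+01,  1.88928741e+01,  4.19794410e+00,
       -2.57160980e-03,  1.35610597e-05]), 'position': array([ 249.98223593, -572.2917654 ,  255.34822118]), 'ee_rot': array([-2.04365486e-01,  9.78894172e-01,  9.42396932e-04, -2.43348593e-04]), 'contact_force': array([-0.13819943,  0.11424986,  0.27269295]), 'wrist_torque': array([ 0.0295489 ,  0.0362455 , -0.00716843]), 'grasp_force': 0.0, 'gripper_width': 85.47856071794406}
```

View pics/scene0.png

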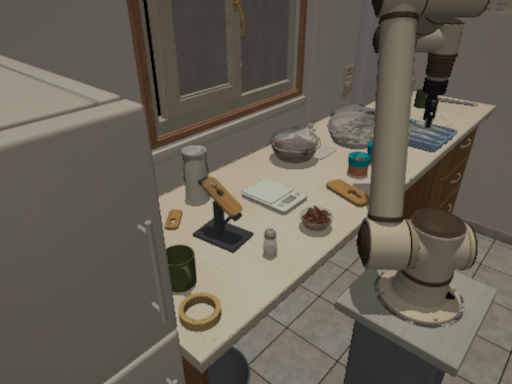

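View pics/top0.png

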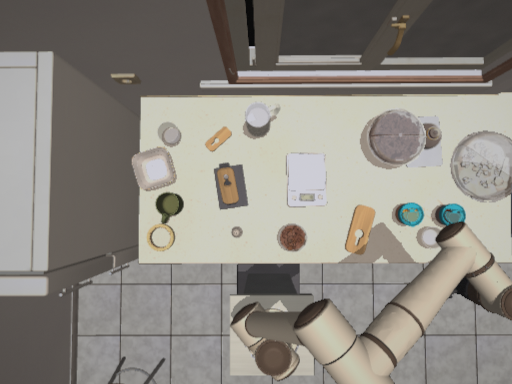

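The scene shows the stand with its board at (222,197), the scale at (274,194), the salt shaker at (270,242), the curl bowl at (317,219) and the mug at (181,268). In the top view there are three board candidates: small board at (218,138) loose, board at (228,183) on the stand, and large board at (360,229) loose. The one meant hangs on the stand; I confirm it in an enlarged crop.

Run:
```python
from h import *
b=cv2.imread('pics/top0.png');a=cv2.imread('pics/scene0.png')
R=lambda im,x0,y0,w,h,s:cv2.resize(im[y0:y0+h,x0:x0+w],None,fx=s,fy=s,interpolation=cv2.INTER_CUBIC)
cv2.imwrite('pics/c1.png',R(b,205,145,130,70,6))
cv2.imwrite('pics/c2.png',R(a,185,165,130,90,6))
```

```text
(no output)
```

View pics/c1.png

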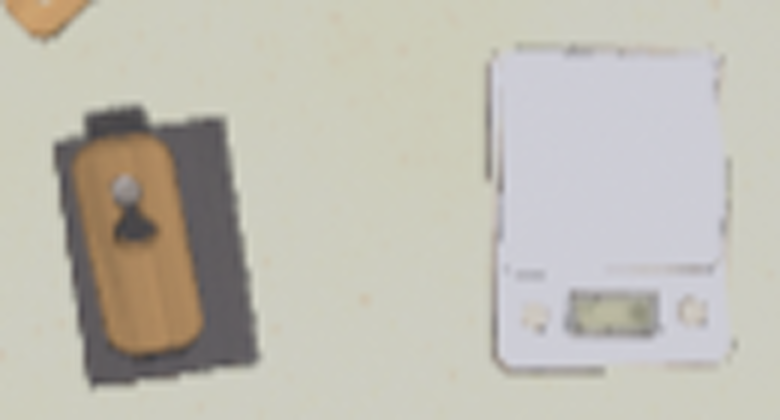

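View pics/c2.png

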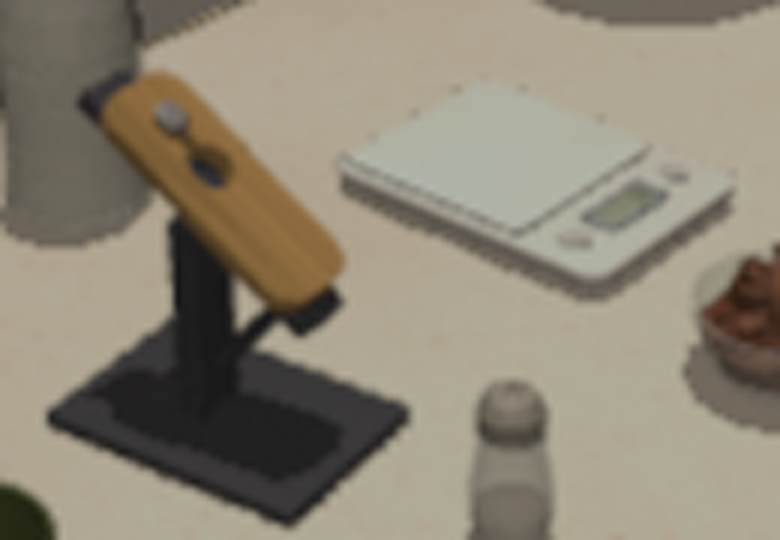

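The crop shows the board, with its keyhole (hole below, slot up the slope), hanging on the stud: head at c1 (125,190) = top (225.8,176.7) and c2 (170,117) = scene (213.3,184.5). The scale's plate corners are clear in both views. Now I fit the poses.

Run:
```python
from h import *
from scipy.optimize import least_squares
T,S=cal('top0'),cal('scene0')
t=lambda u,v:(T,u/6+205-.42,v/6+145-.42); s=lambda u,v:(S,u/6+185-.42,v/6+165-.42)
n=np.array([-np.sin(np.radians(35)),0,np.cos(np.radians(35))])
hd=np.array([35,0,165])+19.5*n
sl=np.array([np.cos(np.radians(35)),0,np.sin(np.radians(35))])
stand=[((80,55,11),t(55,143)),((80,-55,11),t(222,117)),((-80,-55,11),t(258,360)),((-80,55,11),t(92,385)),(hd,t(125,190)),(hd,s(170,117)),
 ((-80,55,11),s(290,520)),((80,55,11),s(50,415)),((-80,-55,11),s(408,410))]
scale=[((97,69,24),t(500,50)),((97,-69,24),t(718,52)),((-41,-69,24),t(718,268)),((-41,69,24),t(504,268)),
 ((97,69,24),s(342,155)),((97,-69,24),s(487,82)),((-41,-69,24),s(648,150)),((-41,69,24),s(517,233))]
def fit(P,x0):
    def pos(p,q): c,sn=np.cos(p[2]),np.sin(p[2]); return [p[0]+c*q[0]-sn*q[1],p[1]+sn*q[0]+c*q[1],q[2]]
    f=lambda p:np.concatenate([np.array(proj(o[0],pos(p,q)))-o[1:] for q,o in P])
    r=least_squares(f,x0); print(r.x,np.degrees(r.x[2])); print(r.fun.reshape(-1,2).round(1).tolist()); return r.x,pos
p,pos=fit(stand,[480,150,.1]); print('stud',pos(p,(35,0,165)))
# board as measured: centre at stud - 43 along slope, 6mm out
bc=np.array([35,0,165])-43*sl+6*n; print('board centre',pos(p,bc), 'n',np.array(pos(p,n))-pos(p,(0,0,0)),'up',np.array(pos(p,sl))-pos(p,(0,0,0)))
# board ends check on front face
for e in(70,-70):
    q=pos(p,np.array([35,0,165])-43*sl+12*n+e*sl); u=proj(T,q);v=proj(S,q);print('end',e,(u[0]-204.58)*6,(u[1]-144.58)*6,(v[0]-184.58)*6,(v[1]-164.58)*6)
q,pos=fit(scale,[480,-50,0]);print('plate',pos(q,(28,0,24)))
for nm,(u,v),z in(('salt',(237,232),90),('bowl',(292,237),71),('mug',(170,203),96)): print(nm,atz(T,u,v,z))
for nm,(u,v),z in(('pitcher',(258,115),200),):print(nm,atz(T,u,v,z))
```

```text
[5.61637166e+02 1.55348476e+02 1.45483650e-01] 8.335599126386285
[[-0.7, -0.2], [-0.2, -0.1], [-0.0, 0.7], [-0.9, 0.8], [-0.1, 1.0], [0.5, -1.2], [-0.1, -1.1], [-1.4, -1.0], [0.6, -1.1]]
stud [np.float64(596.2674227976515), np.float64(160.4224608792483), 165]
board centre [np.float64(558.0108869175292), np.float64(154.8171581630348), np.float64(145.25112550263898)] n [-0.56751712 -0.08315194  0.81915204] up [0.81049845 0.11875328 0.57357644]
end 70 116.0983903118696 148.43223151362474 129.8210953667769 79.66544852611253
end -70 156.67659618263377 350.9517326906098 322.76539932209255 283.73418389243767
[ 5.89199408e+02 -1.32921247e+02 -3.23011201e-03] -0.1850717855783407
[[-0.3, 0.6], [-0.3, 0.2], [0.0, 0.5], [-0.8, 0.5], [-0.5, -0.7], [-0.4, -1.7], [1.3, -1.5], [-0.8, -0.7]]
plate [np.float64(617.1992614321767), np.float64(-133.01168953751773), 24]
salt [393.72840518 124.84043068  90.        ]
bowl [373.69785357 -74.70583117  71.        ]
mug [499.24559904 366.4332776   96.        ]
pitcher [794.62143439  46.25716466 200.        ]
```

```bash
cat >> h.py <<'E'
from scipy.spatial.transform import Rotation as Ro
YAW=0.1455
Rs=Ro.from_euler('z',YAW)
SL=lambda yaw=YAW: Ro.from_matrix(np.stack([-np.array([np.cos(yaw)*C35,np.sin(yaw)*C35,S35]),[-np.sin(yaw),np.cos(yaw),0],[np.cos(yaw)*S35,np.sin(yaw)*S35,-C35]],1))
C35,S35=np.cos(np.radians(35)),np.sin(np.radians(35))
DOWN=lambda yaw: Ro.from_matrix(np.stack([[-np.cos(yaw),-np.sin(yaw),0],[-np.sin(yaw),np.cos(yaw),0],[0,0,-1]],1))
UP=np.array([C35*np.cos(YAW),C35*np.sin(YAW),S35]); N=np.array([-S35*np.cos(YAW),-S35*np.sin(YAW),C35])
STUD=np.array([596.3,160.0,165.])
def plan(pt,Rt,n=None,start=None):
    s=arm.read_state(); p0,R0=start or (s['position'],Ro.from_quat(s['ee_rot']))
    rel=R0.inv()*Rt; pr=R0.inv().apply(np.array(pt)-p0)
    n=n or int(np.ceil(max(np.linalg.norm(pr)/47,np.degrees(rel.magnitude())/8)))
    w=rel.as_rotvec()/n; A=sum(Ro.from_rotvec(w*k).as_matrix() for k in range(n))
    d=np.linalg.solve(A,pr); print(n,'rows of',(d/1000).round(4).tolist(),np.degrees(w).round(2).tolist())
E
python3 - <<'E'
from h import *
plan([470,20,150],DOWN(YAW))
E
```

```text
14 rows of [-0.0272, 0.0362, 0.0076] [0.01, -0.0, 1.09]
```

```bash
R='[-0.0272,0.0362,0.0076,0,0,1.09,0.058]'; python3 -m pendant '[[-0.0272,0.0362,0.0076,0,0,1.09,0.058],[-0.0272,0.0362,0.0076,0,0,1.09,0.058],[-0.0272,0.0362,0.0076,0,0,1.09,0.058],[-0.0272,0.0362,0.0076,0,0,1.09,0.058],[-0.0272,0.0362,0.0076,0,0,1.09,0.058],[-0.0272,0.0362,0.0076,0,0,1.09,0.058],[-0.0272,0.0362,0.0076,0,0,1.09,0.058],[-0.0272,0.0362,0.0076,0,0,1.09,0.058],[-0.0272,0.0362,0.0076,0,0,1.09,0.058],[-0.0272,0.0362,0.0076,0,0,1.09,0.058],[-0.0272,0.0362,0.0076,0,0,1.09,0.058],[-0.0272,0.0362,0.0076,0,0,1.09,0.058]]'
python3 -m pendant '[[-0.0272,0.0362,0.0076,0,0,1.09,0.058],[-0.0272,0.0362,0.0076,0,0,1.09,0.058],[0,0,0.045,0,0,0,0.058],[0,0,0.045,0,0,0,0.058],[0,0,0.02,0,0,0,0.058],[0,0,0.005,0,0,0,0.058],[0,0,0,0,0,0,0.058]]'
```

```text
clock: 1.3
position: [429.6, -59.2, 164.9]
ee_rot: [-0.091, 0.996, 0.0, 0.0]
contact_force: [1.0, -1.3, -1.0]
gripper_width: 58.3
grasp_force: 0.0
clock: 2.0
position: [470.5, 19.5, 34.5]
ee_rot: [-0.073, 0.997, -0.0, -0.001]
contact_force: [-0.6, -0.4, 0.2]
gripper_width: 58.1
grasp_force: 0.0
```

```bash
for i in 1; do python3 -m pendant '[[0,0,0.005,0,0,0,0.058],[0,0,0.003,0,0,0,0.058],[0,0,0,0,0,0,0.058]]';done
python3 -m pendant '[[0,0,0.003,0,0,0,0.058],[0,0,0,0,0,0,0.058]]'
python3 -m pendant '[[0,0,0.002,0,0,0,0.058],[0,0,0,0,0,0,0.058]]'
```

```text
clock: 2.3
position: [470.9, 19.7, 27.5]
ee_rot: [-0.073, 0.997, 0.0, 0.001]
contact_force: [0.9, -0.4, -0.6]
gripper_width: 58.5
grasp_force: 0.0
clock: 2.5
position: [470.6, 19.6, 24.0]
ee_rot: [-0.073, 0.997, 0.0, 0.0]
contact_force: [0.2, -0.4, -0.2]
gripper_width: 58.4
grasp_force: 0.0
clock: 2.7
position: [470.5, 19.6, 21.8]
ee_rot: [-0.073, 0.997, -0.0, -0.0]
contact_force: [0.1, -0.1, 0.6]
gripper_width: 58.5
grasp_force: 0.0
```

```bash
python3 -m pendant '[[0,0,0.002,0,0,0,0.058],[0,0,0,0,0,0,0.058]]' | grep -E "pos|force"
python3 -m pendant '[[0,0,0.0015,0,0,0,0.058],[0,0,0,0,0,0,0.058]]' | grep -E "pos|force"
```

```text
position: [470.8, 19.7, 20.4]
contact_force: [-1.4, -0.3, 4.6]
grasp_force: 2.8
position: [470.8, 19.7, 20.4]
contact_force: [-5.8, -0.0, 19.0]
grasp_force: 9.7
```

Run:
```python
from h import *
s=arm.read_state();R0=Ro.from_quat(s['ee_rot']);p=s['position']+[0,0,-3+153]
h=STUD-47*UP+93*N;print(h,h-70*N)
plan(h,SL(),None,(p,R0))
```

```text
[505.4276985  146.68397941 214.22304761] [545.15380181 152.5052649  156.88240451]
5 rows of [-0.0125, 0.0241, -0.0061] [0.0, -6.99, 0.01]
```

```bash
python3 -m pendant '[[0,0,-0.05,0,0,0,0.085],[0,0,-0.05,0,0,0,0.085],[0,0,-0.05,0,0,0,0.085],[-0.0125,0.0241,-0.0061,0,-7,0,0.085],[-0.0125,0.0241,-0.0061,0,-7,0,0.085],[-0.0125,0.0241,-0.0061,0,-7,0,0.085],[-0.0125,0.0241,-0.0061,0,-7,0,0.085],[-0.0125,0.0241,-0.0061,0,-7,0,0.085],[0,0,0,0,0,0,0.085],[0,0,0,0,0,0,0.085]]'
python3 - <<'E'
from h import *
snap('top','top1');snap('scene','scene1')
h=STUD-47*UP+23*N
plan(h,SL())
a,b=cv2.imread('pics/scene1.png'),cv2.imread('pics/top1.png')
R=lambda im,x0,y0,w,h,s:cv2.resize(im[y0:y0+h,x0:x0+w],None,fx=s,fy=s,interpolation=cv2.INTER_CUBIC)
cv2.imwrite('pics/c3.png',np.hstack([R(a,165,120,100,140,4),R(b,190,125,100,140,4)]))
E
```

```text
clock: 4.1
position: [517.1, 92.3, 209.6]
ee_rot: [-0.06, 0.97, -0.005, 0.234]
contact_force: [-0.4, 0.3, -0.2]
gripper_width: 84.8
grasp_force: 0.0
2 rows of [-0.0026, 0.0286, 0.0309] [-1.4, -4.0, -0.22]
```

View pics/c3.png

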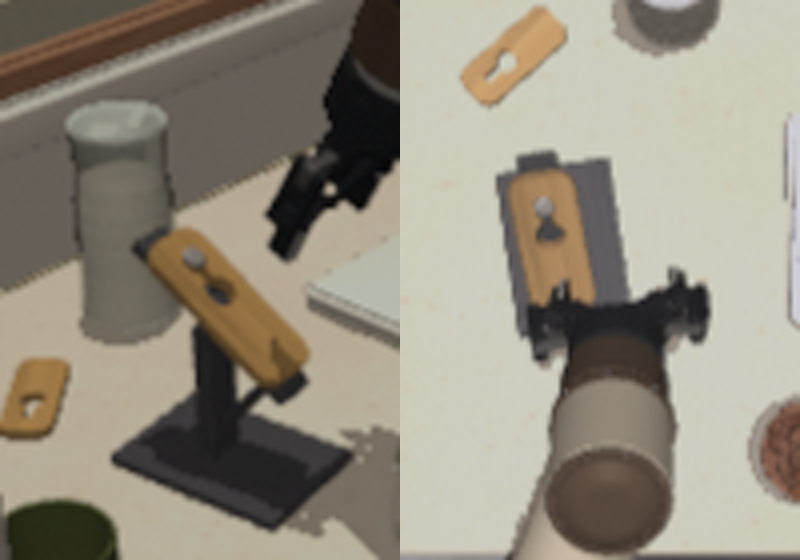

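The picture shows the open gripper hovering above and to the right of the board, which still hangs on its stud (head at about (545,205) in the right half). The rows were speed-limited, so I correct the hover first.

Run:
```python
from h import *
plan(STUD-47*UP+93*N,SL(),4)
```

```text
4 rows of [0.0005, 0.0137, -0.0019] [-0.7, -2.0, -0.11]
```

```bash
python3 -m pendant '[[0.0005,0.0137,-0.0019,-0.7,-2,-0.1,0.085],[0.0005,0.0137,-0.0019,-0.7,-2,-0.1,0.085],[0.0005,0.0137,-0.0019,-0.7,-2,-0.1,0.085],[0.0005,0.0137,-0.0019,-0.7,-2,-0.1,0.085],[0,0,0,0,0,0,0.085]]'
python3 - <<'E'
from h import *
plan(STUD-47*UP+93*N,SL(),1)
plan(STUD-47*UP+23*N,SL(),3)
E
```

```text
clock: 4.7
position: [511.7, 139.0, 236.4]
ee_rot: [-0.07, 0.956, 0.02, 0.284]
contact_force: [0.2, 0.1, 0.5]
gripper_width: 84.8
grasp_force: 0.0
1 rows of [0.0163, 0.0086, 0.0158] [-0.1, -1.95, 0.11]
3 rows of [0.005, 0.0029, 0.0285] [-0.03, -0.65, 0.04]
```

```bash
python3 -m pendant '[[0.008,0.0045,0.008,0,-1,0,0.085],[0.008,0.0045,0.008,0,-1,0,0.085],[0,0,0,0,0,0,0.085]]'
python3 - <<'E'
from h import *
print(arm.read_state()['joints'].round(3))
plan(STUD-47*UP+93*N,SL(),1)
plan(STUD-47*UP+23*N,SL(),4)
E
```

```text
clock: 5.0
position: [507.3, 142.6, 234.7]
ee_rot: [-0.074, 0.956, 0.021, 0.282]
contact_force: [-0.2, -0.4, -0.0]
gripper_width: 84.6
grasp_force: 0.0
[ 0.438  0.023 -0.948  1.289 -0.161 -3.096]
1 rows of [0.0122, 0.0044, 0.0165] [0.19, -2.14, 0.48]
4 rows of [0.0027, 0.0011, 0.0216] [0.05, -0.53, 0.12]
```

```bash
cat > log.py <<'E'
from h import *
s=arm.read_state(); open('log.txt','a').write(json.dumps([s['joints'].tolist(),s['position'].tolist(),s['ee_rot'].tolist()])+'\n'); print(s['joints'].round(3))
E
python3 log.py
python3 -m pendant '[[0,0,0,0,4,0,0.085],[0,0,0,0,4,0,0.085],[0,0,0,0,4,0,0.085],[0,0,0,0,4,0,0.085],[0,0,0,0,0,0,0.085]]'; python3 log.py
python3 -m pendant '[[-0.02,0,0,0,2,0,0.085],[0,0,0,0,0,0,0.085]]'; python3 log.py
python3 -m pendant '[[0,0,0.02,0,2,0,0.085],[0,0,0,0,0,0,0.085]]'; python3 log.py
```

```text
[ 0.438  0.023 -0.948  1.289 -0.161 -3.096]
clock: 5.5
position: [524.5, 134.8, 247.1]
ee_rot: [-0.068, 0.975, 0.006, 0.209]
contact_force: [-0.1, 0.9, 1.0]
gripper_width: 84.8
grasp_force: 0.0
[ 0.634  0.08  -0.64   0.434 -0.524 -2.409]
clock: 5.7
position: [543.3, 135.7, 255.2]
ee_rot: [-0.068, 0.979, 0.002, 0.193]
contact_force: [0.4, 1.3, 1.4]
gripper_width: 84.6
grasp_force: 0.0
[ 0.616  0.116 -0.54   0.347 -0.604 -2.303]
clock: 5.9
position: [547.8, 134.2, 233.0]
ee_rot: [-0.068, 0.983, -0.0, 0.173]
contact_force: [-0.3, -0.0, 0.6]
gripper_width: 84.8
grasp_force: 0.0
[ 0.602  0.16  -0.524  0.309 -0.608 -2.265]
```

```bash
python3 - <<'E'
import json
open('log.txt','a').write(json.dumps([[-9.00391092e-01,3.85426516e-01,6.72670108e-03,-4.40268777e-04,-1.19399963e+00,-2.58611715e-01],[249.98223593,-572.2917654,255.34822118],[-2.04365486e-01,9.78894172e-01,9.42396932e-04,-2.43348593e-04]])+'\n')
E
cat > fk.py <<'E'
from h import *
from scipy.optimize import least_squares
import itertools
def fk(q,p,sg):
    r=Ro.from_euler; P=np.zeros(3); R=Ro.identity()
    ax='zyyxyx'
    for i in range(6):
        R=R*r(ax[i],sg[i]*q[i])
        if i<3: off=p[3*i:3*i+3]
        elif i==3: off=np.array([p[9],p[10],p[11]])
        elif i==4: off=np.array([p[12],p[13],p[14]])
        else: off=np.array([p[15],0,0])*0
        P=P+R.apply(off)
    T=R*Ro.from_rotvec(p[16:19]); return P,T
def fit():
    D=[json.loads(l) for l in open('log.txt')]; best=None
    for s4,s6 in itertools.product((1,-1),(1,-1)):
        sg=[1,1,-1,s4,-1,s6]
        def f(p):
            o=[]
            for q,x,e in D:
                P,T=fk(q,p,sg); o+=list((P-x)/1.)+list((T.inv()*Ro.from_quat(e)).as_rotvec()*300)
            return np.array(o+list(p[:16]*1e-3))
        for k in range(4):
            p0=np.r_[0,0,300,0,0,300,300,0,0,0,0,0,200,0,0,0,Ro.from_euler('yx' if 0 else 'y',90,degrees=True).as_rotvec()] if 0 else np.r_[0,0,300,0,0,300,300,0,0,0,0,0,200,0,0,0,(Ro.from_euler('x',90*k,degrees=True)*Ro.from_euler('y',90,degrees=True)).as_rotvec()]
            r=least_squares(f,p0)
            if best is None or r.cost<best[0]: best=(r.cost,r.x,sg,r.fun[:-16].reshape(-1,6))
    return best
if __name__=='__main__':
    c,p,sg,res=fit(); print(c,sg,p.round(1).tolist()); print(res.round(1).tolist())
    json.dump([p.tolist(),sg],open('fk.json','w'))
E
python3 fk.py
```

```text
0.26031694393763904 [1, 1, -1, -1, -1, -1] [-0.2, 0.0, 160.6, -0.4, 0.0, 564.4, 211.0, 0.0, 0.8, 211.0, -79.9, -0.7, 272.4, -79.9, 0.6, 0.0, -1.2, 1.2, -1.2]
[[0.0, -0.0, 0.0, -0.0, 0.0, -0.0], [0.0, 0.0, -0.0, -0.0, 0.0, -0.0], [-0.0, -0.0, 0.0, -0.0, 0.0, -0.0], [-0.0, -0.0, 0.0, -0.0, 0.0, -0.0], [-0.0, -0.0, -0.0, 0.0, -0.0, 0.0]]
```

```bash
cat > ik.py <<'E'
from fk import *
p_,sg_=json.load(open('fk.json'));p_=np.array(p_)
LO=np.array([-3.14,-1.21,-1.07,-3.16,-2.99,-3.1]);HI=np.array([3.14,2.06,1.41,2.05,-.16,3.1])
def ik(P,T,q0):
    def f(q):
        a,b=fk(q,p_,sg_); return np.r_[a-P,(b.inv()*T).as_rotvec()*300]
    r=least_squares(f,np.clip(q0,LO+.01,HI-.01),bounds=(LO+.01,HI-.01)); return r.x,np.abs(r.fun).max()
if __name__=='__main__':
    q0=arm.read_state()['joints']; rng=np.random.default_rng(0)
    for flip in(0,1):
      for al in(-15,0,10,15,20,30):
        T=SL()*Ro.from_euler('y',al,degrees=True)
        if flip: T=T*Ro.from_euler('z',180,degrees=True)
        for nm,u,h in(('hov',-47,83),('grasp',-47,23),('slid',-16,23),('off',-16,83)):
            tz=T.apply([0,0,1]); P=STUD+u*UP+(h-23)*N+3*N-20.4*tz
            seen=[]
            for s in [q0,q0+[0,0,0,-3,0,3]]+[rng.uniform(LO,HI) for _ in range(8)]:
                q,e=ik(P,T,s)
                if e<1 and not any(np.abs(q-x).max()<.05 for x in seen): seen.append(q); 
            print(flip,al,nm,[x.round(2).tolist() for x in seen])
E
python3 ik.py
```

```text
0 -15 hov []
0 -15 grasp [[0.0, 0.23, -0.6, -2.43, -0.17, 0.96]]
0 -15 slid []
0 -15 off []
0 0 hov []
0 0 grasp []
0 0 slid []
0 0 off []
0 10 hov [[0.64, 0.11, -0.77, 0.6, -0.36, -2.59]]
0 10 grasp [[0.49, 0.22, -0.84, 1.01, -0.17, -2.89]]
0 10 slid [[0.56, 0.24, -0.7, 0.67, -0.28, -2.6]]
0 10 off [[0.63, 0.13, -0.66, 0.49, -0.43, -2.46]]
0 15 hov [[0.65, 0.14, -0.63, 0.34, -0.52, -2.35]]
0 15 grasp [[0.61, 0.26, -0.65, 0.42, -0.38, -2.4]]
0 15 slid [[0.59, 0.27, -0.54, 0.34, -0.46, -2.3]]
0 15 off [[0.63, 0.16, -0.54, 0.29, -0.58, -2.28]]
0 20 hov [[0.64, 0.17, -0.52, 0.2, -0.66, -2.21]]
0 20 grasp [[0.6, 0.29, -0.52, 0.22, -0.54, -2.21]]
0 20 slid [[0.58, 0.3, -0.43, 0.19, -0.61, -2.15]]
0 20 off [[0.62, 0.19, -0.43, 0.18, -0.72, -2.16]]
0 30 hov [[0.6, 0.25, -0.34, 0.05, -0.91, -2.05]]
0 30 grasp [[0.57, 0.35, -0.33, 0.05, -0.81, -2.03]]
0 30 slid [[0.55, 0.37, -0.24, 0.04, -0.88, -2.0]]
0 30 off [[0.58, 0.27, -0.26, 0.04, -0.97, -2.03]]
1 -15 hov []
1 -15 grasp [[0.0, 0.23, -0.6, -2.43, -0.17, -2.18]]
1 -15 slid []
1 -15 off []
1 0 hov []
1 0 grasp []
1 0 slid []
1 0 off []
1 10 hov [[0.64, 0.11, -0.77, 0.6, -0.36, 0.55]]
1 10 grasp [[0.49, 0.22, -0.84, 1.01, -0.17, 0.25]]
1 10 slid [[0.56, 0.24, -0.7, 0.67, -0.28, 0.54]]
1 10 off [[0.63, 0.13, -0.66, 0.49, -0.43, 0.68]]
1 15 hov [[0.65, 0.14, -0.63, 0.34, -0.52, 0.79]]
1 15 grasp [[0.61, 0.26, -0.65, 0.42, -0.38, 0.74]]
1 15 slid [[0.59, 0.27, -0.54, 0.34, -0.46, 0.84]]
1 15 off [[0.63, 0.16, -0.54, 0.29, -0.58, 0.86]]
1 20 hov [[0.64, 0.17, -0.52, 0.2, -0.66, 0.93]]
1 20 grasp [[0.6, 0.29, -0.52, 0.22, -0.54, 0.93]]
1 20 slid [[0.58, 0.3, -0.43, 0.19, -0.61, 0.99]]
1 20 off [[0.62, 0.19, -0.43, 0.18, -0.72, 0.98]]
1 30 hov [[0.6, 0.25, -0.34, 0.05, -0.91, 1.09]]
1 30 grasp [[0.57, 0.35, -0.33, 0.05, -0.81, 1.11]]
1 30 slid [[0.55, 0.37, -0.24, 0.04, -0.88, 1.14]]
1 30 off [[0.58, 0.27, -0.26, 0.04, -0.97, 1.12]]
```

```bash
cat >> h.py <<'E'
TG=SL()*Ro.from_euler('y',15,degrees=True)
def tip(u,h,T=None):
    T=T or TG; return STUD+u*UP+h*N-20.4*T.apply([0,0,1])
E
python3 - <<'E'
from h import *
plan(tip(-47,60),TG,4)
plan(tip(-47,4.5),TG,4,(tip(-47,60),TG))
E
```

```text
4 rows of [0.0089, 0.0047, 0.0038] [-0.38, -0.04, -0.05]
4 rows of [-0.0036, 0.0, 0.0134] [0.0, 0.0, 0.0]
```

```bash
python3 -m pendant '[[0.0089,0.0047,0.0038,-0.4,0,0,0.085],[0.0089,0.0047,0.0038,-0.4,0,0,0.085],[0.0089,0.0047,0.0038,-0.4,0,0,0.085],[0.0089,0.0047,0.0038,-0.4,0,0,0.085],[0,0,0,0,0,0,0.085]]'
python3 - <<'E'
from h import *
plan(tip(-47,60),TG,1)
plan(tip(-47,4.5),TG,4)
E
```

```text
clock: 6.4
position: [515.9, 149.6, 207.7]
ee_rot: [-0.071, 0.982, 0.015, 0.172]
contact_force: [1.1, -0.4, 0.6]
gripper_width: 84.6
grasp_force: 0.0
1 rows of [-0.0006, -0.0014, 0.0016] [0.22, -0.1, -0.06]
4 rows of [-0.0038, -0.0004, 0.0138] [0.06, -0.02, -0.02]
```

```bash
python3 -m pendant '[[-0.0038,-0.0004,0.0138,0,0,0,0.085],[-0.0038,-0.0004,0.0138,0,0,0,0.085],[-0.0038,-0.0004,0.0138,0,0,0,0.085],[-0.0038,-0.0004,0.0138,0,0,0,0.085],[0,0,0,0,0,0,0.085]]'
python3 - <<'E'
from h import *
plan(tip(-47,4.5),TG,1)
snap('top','top2');snap('scene','scene2')
a,b=cv2.imread('pics/scene2.png'),cv2.imread('pics/top2.png')
R=lambda im,x0,y0,w,h,s:cv2.resize(im[y0:y0+h,x0:x0+w],None,fx=s,fy=s,interpolation=cv2.INTER_CUBIC)
cv2.imwrite('pics/c4.png',np.hstack([R(a,185,165,66,90,6),R(b,205,140,66,90,6)]))
E
```

```text
clock: 6.9
position: [550.8, 153.1, 160.7]
ee_rot: [-0.071, 0.982, 0.014, 0.172]
contact_force: [0.4, -0.4, -0.1]
gripper_width: 84.8
grasp_force: 0.0
1 rows of [0.0018, 0.0002, -0.0009] [0.17, -0.11, -0.12]
```

View pics/c4.png

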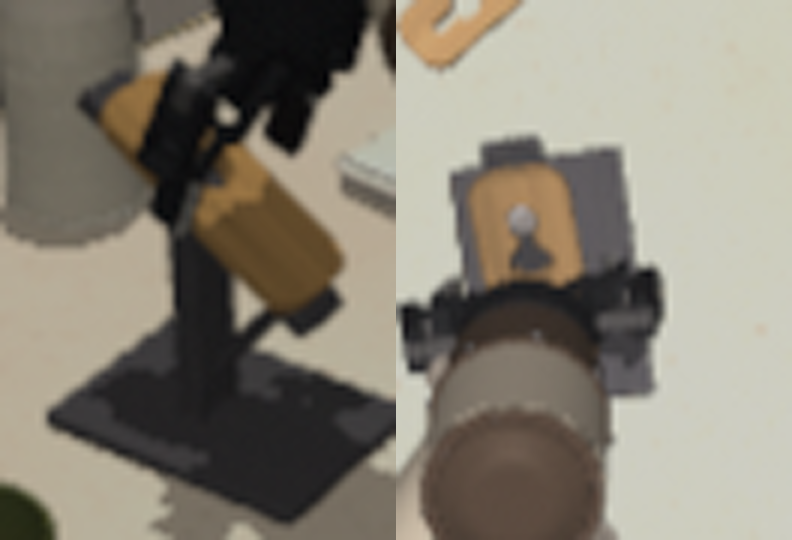

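The fingers straddle the board evenly (right half: finger inner faces ~x 465 and 595, board edges 482–580), with the tips beside the board's edges. I close now.

```bash
python3 -m pendant '[[0,0,0,0,0,0,0.05],[0,0,0,0,0,0,0.03],[0,0,0,0,0,0,0.03],[0,0,0,0,0,0,0.03],[0,0,0,0,0,0,0.03]]'
python3 - <<'E'
from h import *
plan(tip(-47,4.5),TG,1)
u=TG.inv().apply(UP);n=TG.inv().apply(N);print(u,n)
E
```

```text
clock: 7.5
position: [550.6, 153.3, 163.3]
ee_rot: [-0.071, 0.982, 0.015, 0.174]
contact_force: [-4.8, -0.3, 5.5]
gripper_width: 55.9
grasp_force: 63.1
1 rows of [0.0026, 0.0, 0.0017] [0.26, 0.09, -0.15]
[-9.65925826e-01  1.38645224e-17 -2.58819045e-01] [ 2.58819045e-01 -4.72713146e-18 -9.65925826e-01]
```

```bash
python3 -m pendant '[[0.0003,0,-0.0010,0,0,0,0.03],[-0.0048,0,-0.0013,0,0,0,0.03],[-0.0048,0,-0.0013,0,0,0,0.03],[0,0,0,0,0,0,0.03]]'
python3 - <<'E'
from h import *
s=arm.read_state();d=s['position']-np.array([550.6,153.3,163.3]);print(d@UP,d@N,s['contact_force']@UP,s['contact_force']@N)
E
```

```text
clock: 7.9
position: [558.2, 154.0, 168.7]
ee_rot: [-0.071, 0.982, 0.014, 0.173]
contact_force: [-3.7, -1.7, 2.2]
gripper_width: 56.2
grasp_force: 64.5
9.322675726169589 0.09646487606257459 -1.9347057107213088 4.078023613416195
```

```bash
python3 -m pendant '[[-0.0048,0,-0.0013,0,0,0,0.03],[-0.0048,0,-0.0013,0,0,0,0.03],[-0.0048,0,-0.0013,0,0,0,0.03],[-0.0048,0,-0.0013,0,0,0,0.03],[-0.0015,0,-0.0004,0,0,0,0.03],[0,0,0,0,0,0,0.03]]'
python3 - <<'E'
from h import *
s=arm.read_state();d=s['position']-np.array([550.6,153.3,163.3]);print(d@UP,d@N,d,s['contact_force']@UP,s['contact_force']@N)
snap('top','top3');snap('scene','scene3')
a,b=cv2.imread('pics/scene3.png'),cv2.imread('pics/top3.png')
R=lambda im,x0,y0,w,h,s:cv2.resize(im[y0:y0+h,x0:x0+w],None,fx=s,fy=s,interpolation=cv2.INTER_CUBIC)
cv2.imwrite('pics/c5.png',np.hstack([R(a,185,165,66,90,6),R(b,205,140,66,90,6)]))
E
```

```text
clock: 8.5
position: [575.1, 156.4, 180.7]
ee_rot: [-0.071, 0.982, 0.014, 0.172]
contact_force: [-4.7, -1.7, 1.4]
gripper_width: 56.2
grasp_force: 64.5
30.218410372296894 0.10527938088606834 [24.50159074  3.10642184 17.41880795] -3.2347796490673457 3.9761022365043996
```

View pics/c5.png

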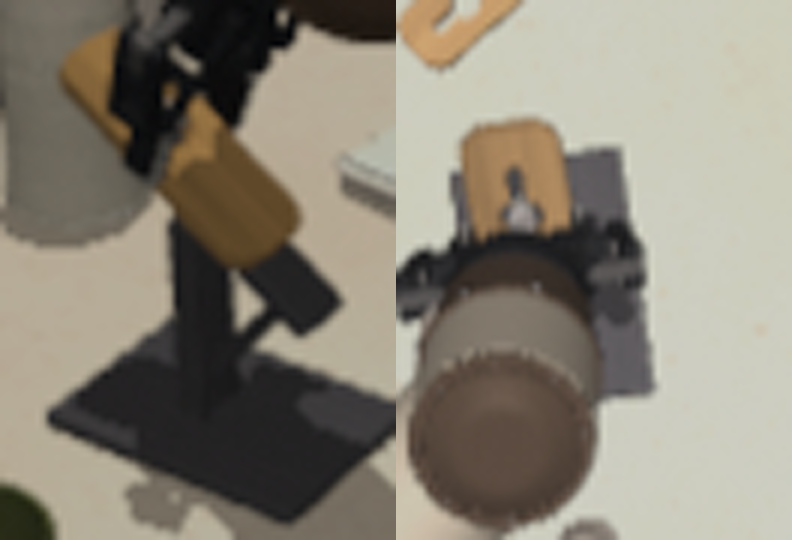

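The stud's head now sits within the round hole (right half, head ~(521,217), dark hole spanning x 500–545). Slide measured 30.2 mm. I lift square to the slope.

```bash
python3 -m pendant '[[0.0008,0,-0.0029,0,0,0,0.03],[0.0008,0,-0.0029,0,0,0,0.03],[0,0,0,0,0,0,0.03]]'
python3 - <<'E'
from h import *
s=arm.read_state();d=s['position']-np.array([575.1,156.4,180.7]);print(d@UP,d@N,d,s['contact_force']@UP,s['contact_force']@N)
E
```

```text
clock: 8.9
position: [572.5, 156.7, 186.5]
ee_rot: [-0.071, 0.982, 0.015, 0.174]
contact_force: [0.6, -0.5, -2.1]
gripper_width: 55.6
grasp_force: 63.9
1.2353952559729695 6.173550326238583 [-2.60203719  0.31393408  5.76566998] -0.7753543446439914 -2.0510291479266454
```

```bash
python3 -m pendant '[[0.0018,0,-0.0036,0,0,0,0.03],[0.0013,0,-0.0048,0,0,0,0.03],[0.0013,0,-0.0048,0,0,0,0.03],[0.0026,0,-0.0097,0,0,0,0.03],[0.0026,0,-0.0097,0,0,0,0.03],[0.0026,0,-0.0097,0,0,0,0.03],[0.0026,0,-0.0097,0,0,0,0.03],[0,0,0,0,0,0,0.03]]'
cat > q.py <<'E'
from ik import *
s=arm.read_state();d=s['position']-np.array([575.1,156.4,180.7]);print(d@UP,d@N,d)
# placing: board centre -> plate centre
PL=np.array([617.2,-133.0,24.]); rng=np.random.default_rng(0)
for deg in(0,8,20,30,-15,-30,-45,45,90,-90):
    y=np.radians(deg)
    T=DOWN(y)*Ro.from_euler('y',15,degrees=True); x=np.array([np.cos(y),np.sin(y),0])
    P=PL-4*x+np.array([0,0,4.5])-20.4*T.apply([0,0,1])
    q,e=ik(P,T,s['joints']);q2,e2=ik(P+[0,0,120],T,q); print(deg,P.round(1),round(e,2),q.round(2),round(e2,2),q2.round(2))
E
python3 q.py
```

```text
clock: 9.7
position: [540.6, 151.8, 231.7]
ee_rot: [-0.071, 0.982, 0.016, 0.175]
contact_force: [0.4, 0.3, -1.8]
gripper_width: 56.3
grasp_force: 64.0
0.7858060731596418 61.71916323831625 [-34.4601209   -4.55877445  51.00809859]
0 [ 618.5 -133.    48.2] 0.0 [ 0.04  0.71 -0.01 -0.01 -1.12 -1.6 ] 0.0 [ 0.04  0.58  0.1  -0.01 -1.34 -1.61]
8 [ 618.5 -132.8   48.2] 0.0 [ 0.05  0.7  -0.03  0.02 -1.1  -1.5 ] 0.0 [ 0.05  0.58  0.08  0.02 -1.33 -1.49]
20 [ 618.4 -132.6   48.2] 0.0 [ 0.07  0.69 -0.07  0.08 -1.06 -1.34] 0.0 [ 0.07  0.57  0.04  0.07 -1.29 -1.33]
30 [ 618.3 -132.4   48.2] 0.0 [ 0.09  0.69 -0.11  0.13 -1.02 -1.22] 0.0 [ 0.09  0.56  0.    0.11 -1.25 -1.19]
-15 [ 618.4 -133.3   48.2] 0.0 [ 0.01  0.71  0.02 -0.08 -1.13 -1.8 ] 0.0 [ 0.01  0.59  0.12 -0.07 -1.36 -1.82]
-30 [ 618.3 -133.6   48.2] 0.0 [-0.02  0.7   0.03 -0.14 -1.13 -2.  ] 0.0 [-0.02  0.58  0.14 -0.13 -1.36 -2.04]
-45 [ 618.1 -133.9   48.2] 0.0 [-0.04  0.69  0.03 -0.2  -1.11 -2.21] 0.0 [-0.04  0.57  0.13 -0.18 -1.33 -2.26]
45 [ 618.1 -132.1   48.2] 0.0 [ 0.11  0.67 -0.17  0.2  -0.95 -1.03] 0.0 [ 0.11  0.54 -0.06  0.17 -1.19 -0.98]
90 [ 617.2 -131.7   48.2] 0.0 [ 0.14  0.6  -0.4   0.43 -0.66 -0.49] 0.0 [ 0.15  0.46 -0.26  0.33 -0.93 -0.35]
-90 [ 617.2 -134.3   48.2] 0.0 [-0.09  0.64 -0.04 -0.32 -0.94 -2.86] 0.0 [-0.08  0.5   0.05 -0.29 -1.16 -2.94]
```

Run:
```python
from h import *
s=arm.read_state();p,R=s['position'],Ro.from_quat(s['ee_rot'])
T=DOWN(0)*Ro.from_euler('y',15,degrees=True)
plan([618.5,-133,160],T,11)
```

```text
11 rows of [-0.0046, -0.0265, 0.0067] [0.07, 3.19, 0.77]
```

```bash
python3 -m pendant '[[-0.0046,-0.0265,0.0067,0.07,3.2,0.77,0.03],[-0.0046,-0.0265,0.0067,0.07,3.2,0.77,0.03],[-0.0046,-0.0265,0.0067,0.07,3.2,0.77,0.03],[-0.0046,-0.0265,0.0067,0.07,3.2,0.77,0.03],[-0.0046,-0.0265,0.0067,0.07,3.2,0.77,0.03],[-0.0046,-0.0265,0.0067,0.07,3.2,0.77,0.03],[-0.0046,-0.0265,0.0067,0.07,3.2,0.77,0.03],[-0.0046,-0.0265,0.0067,0.07,3.2,0.77,0.03],[-0.0046,-0.0265,0.0067,0.07,3.2,0.77,0.03],[-0.0046,-0.0265,0.0067,0.07,3.2,0.77,0.03],[-0.0046,-0.0265,0.0067,0.07,3.2,0.77,0.03],[0,0,0,0,0,0,0.03]]'
python3 - <<'E'
from h import *
T=DOWN(0)*Ro.from_euler('y',15,degrees=True)
plan([618.5,-133,90],T,4)
plan([618.5,-133,160],T,2)
snap('top','top4');snap('scene','scene4')
a,b=cv2.imread('pics/scene4.png'),cv2.imread('pics/top4.png')
R=lambda im,x0,y0,w,h,s:cv2.resize(im[y0:y0+h,x0:x0+w],None,fx=s,fy=s,interpolation=cv2.INTER_CUBIC)
cv2.imwrite('pics/c6.png',np.hstack([R(a,225,115,80,110,5),R(b,270,125,80,110,5)]))
E
```

```text
clock: 10.9
position: [618.2, -136.3, 154.8]
ee_rot: [0.003, 0.991, -0.001, -0.135]
contact_force: [-1.1, -0.4, -1.5]
gripper_width: 55.8
grasp_force: 64.1
4 rows of [-0.0043, 0.0009, 0.0156] [-0.02, -0.12, -0.08]
2 rows of [0.0006, 0.0017, -0.0026] [-0.04, -0.25, -0.17]
```

View pics/c6.png

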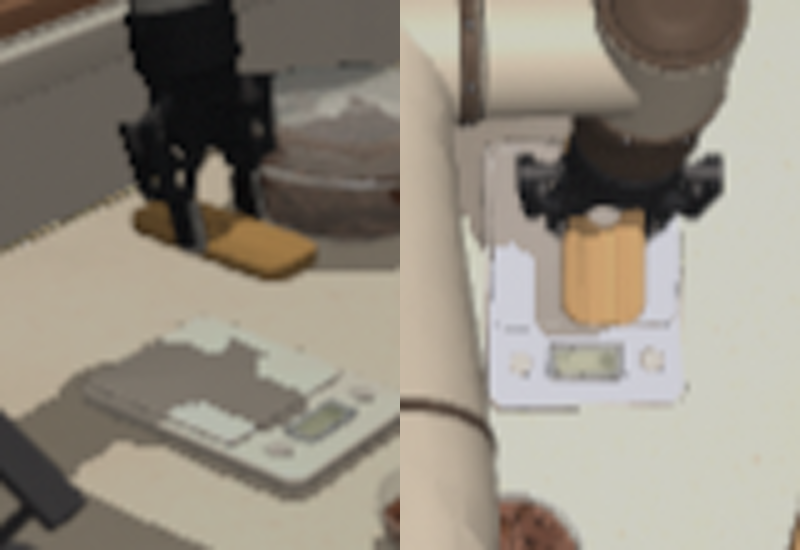

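Run:
```python
from h import *
S=cal('scene4');Tc=cal('top4');s=arm.read_state();R=Ro.from_quat(s['ee_rot'])
tp=s['position']+20.4*R.apply([0,0,1]); c=tp+[4,0,-4.5]
for dt in(0,5,-5):
  B=Ro.from_euler('y',dt,degrees=True)
  print(dt,[[round((proj(S,tp+B.apply(np.array([4+x,y,z-4.5])))[i]-o)*5) for i,o in((0,224.6),(1,114.6))] for x,y,z in((-70,13,12),(-54,29,0),(70,13,12),(70,-13,12),(-70,-13,12),(-54,29,12),(54,29,0))], 'top',[[round((proj(Tc,tp+B.apply(np.array([4+x,y,12-4.5])))[i]-o)*5) for i,o in((0,269.6-80),(1,124.6))] for x,y in((-70,0),(12,0))])
```

```text
0 [[285, 257], [252, 274], [132, 201], [156, 190], [309, 245], [252, 259], [134, 230]] top [[603, 320], [601, 203]]
5 [[285, 250], [252, 269], [132, 209], [156, 198], [308, 237], [252, 252], [135, 236]] top [[603, 318], [601, 203]]
-5 [[286, 265], [251, 280], [133, 193], [157, 182], [309, 253], [253, 265], [134, 223]] top [[602, 321], [601, 204]]
```

Held board appears level within about 2° and centred over the plate (near end at (603,326), predicted 320). Lowering.

Run:
```python
from h import *
T=DOWN(0)*Ro.from_euler('y',15,degrees=True)
plan([621,-133,58],T,6)
print(T.inv().apply([0,0,-1]))
```

```text
6 rows of [-0.0048, 0.0002, 0.0158] [-0.01, -0.05, -0.03]
[-0.25881905  0.          0.96592583]
```

```bash
python3 -m pendant '[[-0.0048,0.0004,0.0158,0,-0.05,0,0.03],[-0.0048,0.0004,0.0158,0,-0.05,0,0.03],[-0.0048,0.0004,0.0158,0,-0.05,0,0.03],[-0.0048,0.0004,0.0158,0,-0.05,0,0.03],[-0.0048,0.0004,0.0158,0,-0.05,0,0.03],[-0.0048,0.0004,0.0158,0,-0.05,0,0.03],[0,0,0,0,0,0,0.03]]'
python3 -m pendant '[[-0.0008,0,0.0029,0,0,0,0.03],[0,0,0,0,0,0,0.03]]'
python3 -m pendant '[[-0.0005,0,0.0019,0,0,0,0.03],[0,0,0,0,0,0,0.03]]'
```

```text
clock: 11.7
position: [619.6, -129.9, 57.5]
ee_rot: [0.0, 0.991, -0.001, -0.132]
contact_force: [-0.8, 0.7, -2.5]
gripper_width: 55.8
grasp_force: 64.1
clock: 11.9
position: [621.5, -130.8, 57.1]
ee_rot: [0.0, 0.992, -0.001, -0.129]
contact_force: [-0.4, 0.5, -1.3]
gripper_width: 55.9
grasp_force: 64.1
clock: 12.1
position: [621.1, -131.2, 54.6]
ee_rot: [0.001, 0.992, -0.001, -0.13]
contact_force: [-0.3, -0.8, -2.0]
gripper_width: 56.0
grasp_force: 64.1
```

```bash
for i in 1; do python3 -m pendant '[[-0.0005,0,0.0019,0,0,0,0.03],[0,0,0,0,0,0,0.03]]'|grep -E "pos|contact"; done
python3 -m pendant '[[-0.0005,0,0.0019,0,0,0,0.03],[0,0,0,0,0,0,0.03]]'|grep -E "pos|contact"
python3 -m pendant '[[-0.0003,0,0.0010,0,0,0,0.03],[0,0,0,0,0,0,0.03]]'|grep -E "pos|contact"
```

```text
position: [620.8, -131.3, 52.1]
contact_force: [-0.4, -0.4, -1.3]
position: [620.8, -131.3, 49.9]
contact_force: [-0.2, 0.1, -0.6]
position: [621.1, -131.3, 49.2]
contact_force: [-0.3, -0.3, -1.1]
```

```bash
python3 -m pendant '[[-0.0003,0,0.0010,0,0,0,0.03],[0,0,0,0,0,0,0.03]]'|grep -E "pos|contact"
python3 -m pendant '[[-0.0003,0,0.0010,0,0,0,0.03],[0,0,0,0,0,0,0.03]]'|grep -E "pos|contact"
```

```text
position: [621.1, -131.4, 49.1]
contact_force: [-1.9, 0.9, 3.4]
position: [621.1, -131.3, 49.1]
contact_force: [-1.6, 1.1, 8.8]
```

```bash
python3 -m pendant '[[0.0002,0,-0.0007,0,0,0,0.054],[0,0,0,0,0,0,0.057],[0,0,0,0,0,0,0.060],[0,0,0,0,0,0,0.064],[0,0,0,0,0,0,0.072],[0,0,0,0,0,0,0.082],[0,0,0,0,0,0,0.085],[0,0,0,0,0,0,0.085]]'
```

```text
clock: 13.9
position: [621.0, -131.3, 47.7]
ee_rot: [0.001, 0.991, -0.001, -0.13]
contact_force: [0.5, -0.4, 0.6]
gripper_width: 84.6
grasp_force: 0.0
```

```bash
python3 -m pendant '[[0.0026,0,-0.0097,0,0,0,0.085],[0.005,0,-0.019,0,0,0,0.085],[0.010,0,-0.038,0,0,0,0.085],[0.010,0,-0.038,0,0,0,0.085],[0.010,0,-0.038,0,0,0,0.085],[0.040,0,0.01,0,0,0,0.085],[0.04,0,0.01,0,0,0,0.085],[0.04,0,0.01,0,0,0,0.085],[0.04,0,0.01,0,0,0,0.085],[0,0,0,0,0,0,0.085]]'
python3 - <<'E'
from h import *
snap('top','top5');snap('scene','scene5')
a,b=cv2.imread('pics/scene5.png'),cv2.imread('pics/top5.png')
R=lambda im,x0,y0,w,h,s:cv2.resize(im[y0:y0+h,x0:x0+w],None,fx=s,fy=s,interpolation=cv2.INTER_CUBIC)
cv2.imwrite('pics/c7.png',np.hstack([R(a,225,155,80,110,5),R(b,265,125,80,110,5)]))
E
```

```text
clock: 14.9
position: [451.2, -130.8, 199.1]
ee_rot: [0.001, 0.991, -0.001, -0.131]
contact_force: [0.4, -0.2, -0.4]
gripper_width: 85.3
grasp_force: 0.0
```

View pics/c7.png

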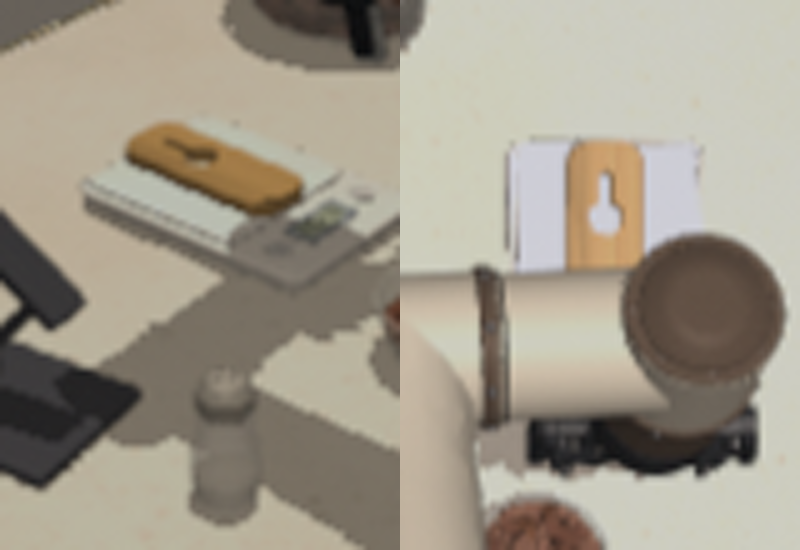

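The board lies flat on the plate, centred sideways (x ~605 against the plate's ~606) and with its far end at the plate's edge. The fingers are clear, so I hand in.

```bash
python3 -c "
from bench import arm
print(arm.job_done())"
```

```text
the job is handed in; nothing more can be done
None
```

The board is off the stud and lies flat, centred to within a few millimetres by the last picture, on the scale's weighing plate; the gripper has let go, and I handed the job in at about 15 s (no verdict came back).

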